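Load the reference cartridge and hold the recessed reset

TASK

Take the blue reference cartridge out of the rack and slide it fully down into the blue-framed slot of the white reader, and let go of it. Then take the green-handled stylus from its holder, reach its steel tip through the orange-framed hole in the reader's top, push the recessed red reset button all the way down and finish while still gripping the stylus and holding the button down. Do not press the button before the cartridge is home, and leave everything else where it is.

Things in the scene. Friction and masses are not known exactly. Their poses are not given: they have to be found in the camera images.
- reader: white instrument box fixed to the bench, 160 (x) x 240 (y) x 100 (z) mm; origin at the centre of its underside, z up. In its flat top, 100 mm up, are a slot at y = +60 mm and a round hole at y = -60 mm (both at x = 0)
- slot_mouth (a point): centre of the slot's mouth, level with the reader's top; blue frame around it. The slot is 15 mm (along the reader's x) by 49 mm (along its y), 40 mm deep, mouth edges chamfered 2 mm. Axes as the reader's
- slot_floor (a point): centre of the slot's floor, 40 mm below the mouth; a cartridge that is fully home has its underside here and stands 40 mm out of the reader. Axes as the reader's
- aperture (a point): centre of the round hole, level with the reader's top, square orange frame around it; the hole is 16 mm in diameter and vertical
- reset_top (a point): centre of the top face of the red reset button, 13 mm in diameter, at the bottom of the hole: 25 mm below the reader's top when not pressed; moves with the button
- reset (a joint): travel of the reset button in m: 0 = not pressed, 0.008 = fully down (moves straight down). A spring resists with 2 N at the start and 6 N fully down and pushes it back when let go
- rack: grey plastic rack fixed to the bench, 190 (x) x 85 (y) x 30 (z) mm, origin at the centre of its underside. Three pockets at x = -55, 0 and +55 mm, each 15 mm (x) by 49 mm (y), with floor 10 mm above the bench and 20 mm deep; one cartridge stands in each, in any order. The rack may be on the robot's left or right
- cart_blue: the blue reference cartridge, a rigid upright plate 12 (x) x 46 (y) x 80 (z) mm, 60 g, the same either way round; its lowest 6 mm is a black foot 10 x 44 mm. Origin at the centre of its underside, z up. In the rack it stands 60 mm out of its pocket; pinch the upper part across its 12 mm thickness (x)
- cart_orange: rigid plastic cartridge like the blue one, same size and frame, but orange; a bystander, stays in the rack
- cart_grey: rigid plastic cartridge like the blue one, same size and frame, but white; a bystander, stays in the rack
- holder: aluminium block 50 x 50 mm on a dark foot 70 x 70 mm, fixed, top 80 mm above the bench, origin at the centre of its underside; the stylus stands in a 12 mm vertical hole in its middle. It may be on the robot's left or right, opposite the rack
- stylus: stylus, 40 g, standing upright in the holder: round steel probe 6 mm in diameter and 55 mm long, then a black collar 22 mm in diameter and 6 mm high that rests on the holder's top, then a green square grip 14 x 14 mm and 50 mm high (111 mm in all). Origin at the probe's lower end, z up towards the grip, x and y square to the grip's faces
- stylus_tip (a point): the lower end of the steel probe (same point as the stylus's origin); 25 mm above the bench in the holder
- stylus_grip (a point): on the stylus's axis, 90 mm above the tip and 21 mm below the top of the grip: where to pinch it
- dish: white ceramic dish, 70 mm across, 22 mm high, behind the reader; bystander
- jar: amber glass jar, 50 mm across, 70 mm high, behind the reader; bystander
- mouse: black computer mouse on a blue pad at the right; bystander
- foam: white block 60 x 90 x 30 mm at the right; bystander
- pen: black pen 135 mm long lying at the left; bystander
Things that resemble listed ones, but are neither listed nor needed, are in the scene too. Leave any pink or turquoise look-alike of the holder alone.

How it is judged (in metres and radians):
On the way, in this order (a step that is already met when the one before it is completed fails the run):
1. the blue cartridge is fully down in the reader's slot and released (z of cart_blue in the frame of slot_floor below 0.004 m and horizontal distance between cart_blue and slot_floor below 0.005 m and angle between cart_blue's own z axis and vertical below 0.1 rad and contact force between the fingers and cart_blue below 0.1 N), for 0.2 s.
2. the gripped stylus is lifted out of its holder (height (world z) of stylus_tip above 0.095 m and contact force between the fingers and stylus above 1 N), for 0.1 s.
3. the stylus holds the reset button down (value of joint reset above 0.006 m and distance between stylus_tip and reset_top below 0.008 m and contact force between stylus and reader above 2 N and contact force between the fingers and stylus above 1 N), for 0.3 s.
At the end, for the whole second after the job is handed in: Blue cartridge home in the slot (4 mm of the floor, 5 mm of its centre, upright to 0.1 rad), untouched; gripped stylus (over 1 N) at rest, clear of its holder, its tip within 8 mm of the button top, keeping the button more than 6 of its 8 mm down with over 2 N (all of step 1 and all of step 3 and contact force between stylus and holder below 0.1 N and linear speed of stylus below 0.02 m/s); the arm keeps its last pose, push and grip.
It fails at once if the reset button is pressed before the cartridge is home (value of joint reset above 0.003 m and (z of cart_blue in the frame of slot_floor above 0.008 m or horizontal distance between cart_blue and slot_floor above 0.015 m)).
It fails at once if another cartridge is moved (distance of any of cart_orange, cart_grey from where it was at the start of the episode above 0.03 m).
It fails at once if a bystander on the bench is moved (distance of any of dish, jar, mouse, foam, pen from where it was at the start of the episode above 0.03 m).
It also fails if it takes over 64 s, if anything falls off the work surface, if the arm or the gripper's body presses on something with over 40 N, if the wrist force passes 120 N, or if a joint passes its speed limit or range.

ROBOT

A 6-joint arm with a two-finger parallel gripper is mounted at the origin on the work surface. World frame = base frame: x ahead of the robot, y to its left, z up, the work surface at z = 0. Lengths are in mm, angles in rad, forces in N, time in s.
With the tool pointing down it reaches from about 300 to 775 mm from the base axis. Payload 14.6 kg.
Tool frame: the origin (TCP) lies where the fingers leave the gripper's body, on its centre line; the fingertips stand 97 mm ahead of it and the grasp point (between the pads) lies ahead of it (grip_depth is the z of the grasp point in the tool frame, in mm); z points along the fingers, y is the line along which they close (so a half turn about z gives the same grasp; the last joint's range is limited). The gripper opens to 94 mm and grips with 3 to 60 N. Pads are 16 mm wide; open, the fingers measure 119 mm over their backs; the gripper's body (75 mm by 177 mm) begins 78 mm behind the grasp point.
Start: joints at [-1.272, 0.3, 1.521, -0, 1.321, -0.067], TCP at [196.726, -513.604, 302.646] pointing down, gripper open.
Joint ranges: [-3.03, 3.03], [-0.79, 2.21], [0.23, 2.52], [-1.04, 4.18], [0, 3.07], [-2.55, 2.55]. Speed limits (rad/s): [2.22, 2.22, 2.57, 3.14, 3.14, 3.14].

INTERFACE

Orientations are given as [roll, pitch, yaw] about the fixed x, y, z axes, in that order (R = Rz(yaw) Ry(pitch) Rx(roll)).
In Python, from cell import read_state, camera, sign_off, regions_of, spot_point, grip_depth gives the robot as it stands. The module is installed in compiled form; this text tells all that it offers.
- The arm moves only by the tool send_rows, never from a script. Its argument "series" is a list of rows, each a list of 3 entries, a list of its own where there are three numbers: the shift along the world's x, y, z in mm, then the turn about the world's z in degrees, then the closure, from -1 (fully open) to 1 (shut), so that 0 is half open. A call has 1 to 12 rows; each row shifts and turns the commanded pose from where the row before left it; what a row does not reach is not made up. A row lasts 1/10 s, in which the tool goes at most 50 mm and 8.59 degrees, less where a joint would pass 70% of its speed; a pose out of reach is approached as far as the arm can. A call is refused whole if a number of a shift passes 50 or a number of a turn 8.59, either way. A call with a gripper value outside its range is refused whole. The fingers move at their own pace and stop on an object; "squeeze" is the grip in N (left out, the last holds). Time passes only in rows, so rows that do not move let the fingers close. It gives the time, the measured TCP pose, the force, the opening and the grip force at its end, in the units of the state.
- read_state(): the state, without advancing time (a new reading comes with each control period).
- camera(name): name is "side" or "top"; returns a dict with "color" (384x512x3 uint8, blue, green, red), "fx", "fy", "cx", "cy" (pixels), "camera_from_world" (4x4, takes a point from world to camera coordinates). Camera axes: x right, y down, z forward; pixel columns grow to the right and rows downward; lengths in mm; the calibration is good to about 2 mm. A picture is of the moment at which its call begins. There is no depth.
- sign_off(): hands the job in; it is judged then, once.
Trained networks look in a picture, given as the dict that the camera call returned (one of the last four; its "shot" number tells which), for a name from the list of things; names that differ only in an ending like _2 or _b are one class to them, and where a whole thing is asked for, a point or a joint stands for the part that bears it (a point fixed in the world has none). Each returns a list of dicts, best first, with "confidence" (0 to 1); they miss things now and then, are a little off and sometimes report something else, mostly with a low value. They report only what shows in the picture. A call takes as long as a camera call. They do not tell look-alikes from the thing itself.
- regions_of(thing, picture): "mask" (384x512 bool, what is visible of it).
- spot_point(thing, picture): "point" ([x, y, z] in mm, in the coordinates of the camera as it stood for that picture, good to about 4 mm: a listed point, or the origin of a listed thing).
The state is a dict: "clock": time; "joints": joint angles; "qd": joint speeds; "effort": joint torques, N m; "eef_pos": TCP position; "eef_rot": TCP orientation; "wrist_force": force on the tool from outside, world axes, zero at the start; "moment": the same for the moment, N m; "finger_gap": finger opening in mm; "finger_force": force on a finger pad.
Only numpy, scipy, OpenCV 4.12 (cv2) and the standard library are available. Lean on these libraries where they do the work, as an engineer would, in place of code of your own. Each camera call takes 0.05 s, during which the arm holds its last target. There are 200 camera calls.

## Working session

There is one attempt and no reset: what is moved stays moved. The work goes in short steps, Python scripts to look and compute and a tool call to move; the robot and the scene stay as the last step left them, time stands still between calls to the robot, and variables do not carry over. Pictures are saved under pics/ and viewed, at most 10 in all, crops included, and the job is handed in when it is done.

Besides the shell and the picture viewer there is one more tool, called after "Emit:" by a JSON object that holds its "fn" and its "kwargs". send_rows: Moves the arm, as the interface text tells. Its arguments: {"type":"object","properties":{"series":{"type":"array"},"squeeze":{"type":"number"}},"required":["series"]}

```bash
mkdir -p pics; cat > h.py <<'E'
import numpy as np, cv2
from cell import *
def w(p,c):
    M=np.linalg.inv(c["camera_from_world"]); return M[:3,:3]@np.array(p)+M[:3,3]
def ray(u,v,c,z):
    M=np.linalg.inv(c["camera_from_world"]); d=M[:3,:3]@np.array([(u-c["cx"])/c["fx"],(v-c["cy"])/c["fy"],1]); o=M[:3,3]
    return o+d*(z-o[2])/d[2]
def px(p,c):
    q=c["camera_from_world"]@np.append(p,1); return q[0]/q[2]*c["fx"]+c["cx"],q[1]/q[2]*c["fy"]+c["cy"]
E
python3 - <<'E'
from h import *
s=read_state(); print({k:np.round(v,3) for k,v in s.items()}); print(grip_depth)
ims=[]
for n in("top","side"):
    c=camera(n); ims.append(c["color"]); print(n,c["fx"],np.linalg.inv(c["camera_from_world"])[:3,3].round())
    for t in["reader","slot_mouth","aperture","rack","cart_blue","cart_orange","cart_grey","holder","stylus_grip","stylus_tip","stylus"]:
        for r in spot_point(t,c)[:3]:
            p=w(r["point"],c); print(t,round(r["confidence"],2),p.round(1),np.round(px(p,c)))
    cv2.imwrite(f"pics/{n}0.png",cv2.resize(c["color"],(768,576),interpolation=2))
E
```

```text
{'clock': np.float64(0.0), 'joints': array([-1.272,  0.3  ,  1.522,  0.   ,  1.321, -0.067]), 'qd': array([-0.   ,  0.001, -0.001,  0.001,  0.001, -0.   ]), 'effort': array([-1.0000e-03, -5.3180e+01, -3.5274e+01,  7.1000e-02,  2.4000e-02,
       -0.0000e+00]), 'eef_pos': array([ 196.693, -513.456,  302.083]), 'eef_rot': array([-3.14 , -0.   ,  0.366]), 'wrist_force': array([0.256, 0.2  , 0.578]), 'moment': array([-0.016, -0.013,  0.001]), 'finger_force': np.float64(0.0), 'finger_gap': np.float64(94.071)}
78.39999999999999
top 496.34504544766725 [ 307.  -49. 1865.]
reader 0.74 [518.9  43.8   2.1] [237. 218.]
slot_mouth 0.58 [518.2 101.   99. ] [219. 216.]
aperture 0.96 [507.4 -15.9  99.6] [252. 218.]
aperture 0.49 [730.2 227.2   3.5] [188. 164.]
rack 0.62 [ 553.8 -320.9   -0.6] [333. 208.]
rack 0.62 [552.3 343.9  23.4] [156. 210.]
rack 0.48 [545.6 343.4 113.3] [151. 208.]
cart_blue 0.64 [ 505.7 -333.5    8.9] [337. 220.]
cart_blue 0.4 [ 618.5 -497.1   -1.6] [378. 191.]
cart_orange 0.5 [ 612.5 -309.7    5.3] [329. 193.]
cart_grey 0.37 [ 557.2 -319.1   10.5] [333. 207.]
holder 0.94 [673
[... 236 characters left out ...]
7  24.3] [157. 210.]
side 458.93581907732096 [  -11. -1215.   810.]
reader 0.87 [517.1  36.5  -1.4] [224. 210.]
slot_mouth 0.94 [525.5 103.6 101.5] [217. 175.]
aperture 0.83 [513.5 -22.3  99.3] [229. 192.]
aperture 0.75 [ 615.9 -310.8   11.6] [304. 251.]
rack 0.63 [ 5.574e+02 -3.225e+02  1.000e-01] [288. 263.]
cart_blue 0.7 [ 503.9 -336.1   13.3] [275. 267.]
cart_blue 0.49 [521.8  98.8  59. ] [217. 187.]
cart_orange 0.81 [ 614.1 -308.8   13.3] [303. 251.]
cart_grey 0.65 [728.8 225.3   0.9] [253. 174.]
cart_grey 0.59 [ 559.5 -324.1   12.3] [289. 259.]
holder 0.92 [678.9 382.3   2.5] [225. 162.]
stylus_grip 0.71 [ 746. -250.   -1.] [328. 233.]
stylus_tip 0.22 [ 621.7 -497.6   -4.4] [344. 293.]
```

View pics/top0.png

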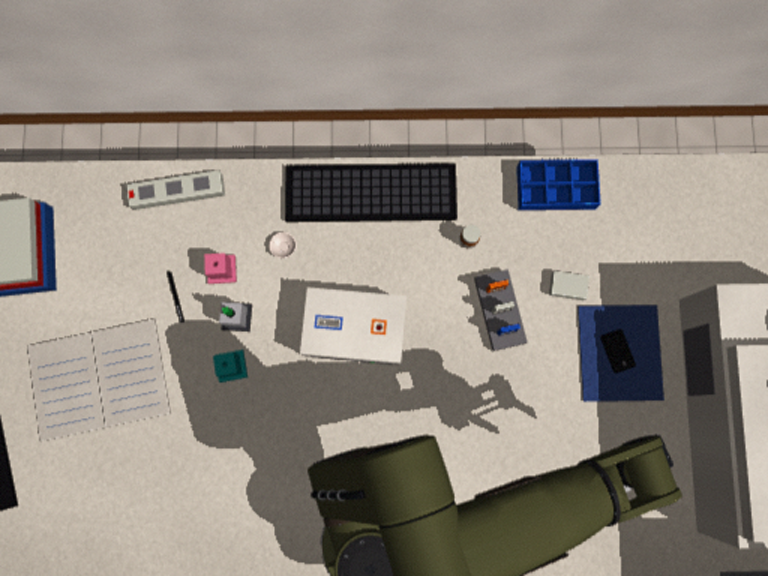

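View pics/side0.png

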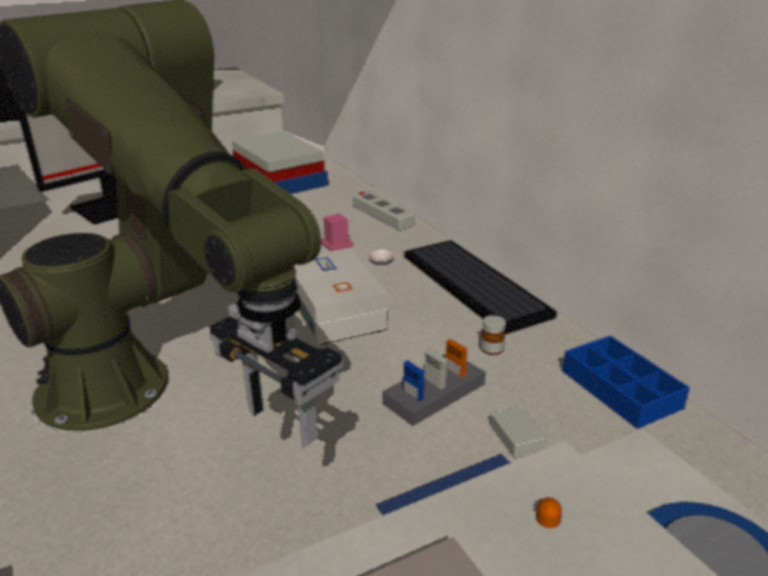

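Top picture, full-size pixels (shown/1.5): the blue cartridge is at (339,219) in the rack, the slot frame at (219,215) and the hole frame at (252,218). There are three holder candidates. The pink one is at (146,178) and the turquoise one at (153,244). The aluminium one at (156,210) carries a green grip, so it fits the description. I'll confirm with an enlarged crop while measuring.

```bash
cat > m.py <<'E'
from h import *
def blob(c,cond,box,z,erodemin=4):
    b=c["color"].astype(int); m=cond(b[...,0],b[...,1],b[...,2]); k=np.zeros_like(m); x0,y0,x1,y1=box; k[y0:y1,x0:x1]=1; m&=k
    v,u=np.nonzero(m); 
    if len(u)<erodemin: return None
    P=np.array([ray(a,d,c,z)[:2] for a,d in zip(u,v)]); 
    (cx,cy),(a,bb),th=cv2.minAreaRect(P.astype(np.float32))
    ev,V=np.linalg.eigh(np.cov(P.T)); 
    return len(u),P.mean(0).round(1),(round(cx,1),round(cy,1)),np.round((a,bb,th),1),"pca deg",round(np.degrees(np.arctan2(V[1,1],V[0,1]))%180,1)
blue=lambda b,g,r:(b>r+50)&(b>g+25)
orange=lambda b,g,r:(r>b+70)&(r>g+40)
green=lambda b,g,r:(g>b+25)&(g>r+40)
E
python3 - <<'E'
from m import *
c=camera("top")
print("cart blue",blob(c,blue,(325,210,352,228),90))
print("cart or",blob(c,orange,(320,182,345,200),90))
print("slot",blob(c,blue,(205,205,235,225),100))
print("ap",blob(c,orange,(240,208,262,228),100))
print("green",blob(c,green,(140,200,170,220),136))
b=c["color"].astype(int); print("reader top",blob(c,lambda b,g,r:(b>175)&(r>185),(195,185,275,248),100))
for t in("rack","holder"):
    for r in regions_of(t,c)[:3]:
        v,u=np.nonzero(r["mask"]); print(t,r["confidence"],u.mean().round(1),v.mean().round(1),len(u))
        z=30 if t=="rack" else 80
        P=np.array([ray(a,d,c,z)[:2] for a,d in zip(u,v)],np.float32); print(cv2.minAreaRect(P))
a=cv2.resize(c["color"][165:260,130:280],(800,507),interpolation=2)
cv2.imwrite("pics/crop1.png",a)
E
```

```text
cart blue (54, array([ 502.7, -330.6]), (502.3, -330.1), array([14.8, 49.8, 10.6]), 'pca deg', np.float64(103.3))
cart or (61, array([ 608.9, -305.9]), (608.4, -305.5), array([17.8, 54.3, 16.1]), 'pca deg', np.float64(108.2))
slot (63, array([520.6, 101.3]), (521.5, 102.4), array([65.2, 30.5, 85.2]), 'pca deg', np.float64(84.0))
ap (69, array([510.5, -16.1]), (510.2, -16.5), array([36.7, 36.9, 82.9]), 'pca deg', np.float64(137.7))
green (30, array([547.3, 337. ]), (548.7, 337.2), array([18.1, 21.1,  1.4]), 'pca deg', np.float64(64.5))
reader top (3206, array([526.7,  29.5]), (529.5, 46.9), array([285.4, 198.3,  89.3]), 'pca deg', np.float64(97.8))
rack 0.57 333.0 206.8 1125
((557.8307495117188, -318.7310791015625), (197.6986083984375, 98.58143615722656), 12.167372703552246)
holder 0.76 146.6 178.2 385
((660.7862548828125, 368.8824462890625), (72.68502044677734, 77.02506256103516), 1.2994571924209595)
holder 0.74 157.7 210.9 340
((541.09716796875, 328.7581787109375), (76.17139434814453, 68.1995849609375), 85.19805908203125)
holder 0.58 153.4 244.0 421
((420.629638671875, 338.2587585449219), (71.90779113769531, 80.10145568847656), 10.682808876037598)
```

View pics/crop1.png

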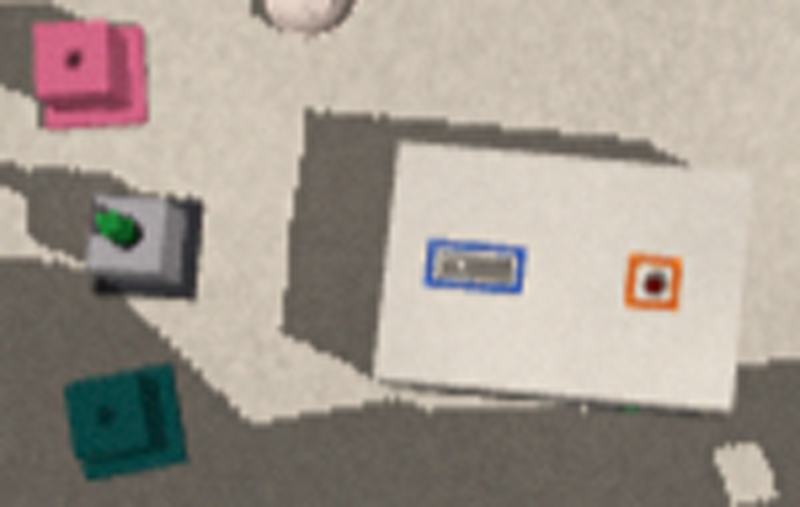

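The crop confirms it: the aluminium block at crop (140,245) carries the green grip, at crop (118,230). The pink one (75,65) and turquoise one (110,415) are empty look-alikes. Next I refine the poses by fitting projected boxes to the masks in both views.

```bash
cat >> m.py <<'E'
from scipy.optimize import least_squares
white=lambda b,g,r:(b>150)&(r>150)
def cen(c,cond,box):
    b=c["color"].astype(int); m=cond(b[...,0],b[...,1],b[...,2]).astype(np.uint8); x0,y0,x1,y1=box
    k=np.zeros_like(m); k[y0:y1,x0:x1]=m[y0:y1,x0:x1]
    h=cv2.convexHull(np.argwhere(k)[:,::-1].astype(np.float32)); M=cv2.moments(h)
    return np.array([M["m10"],M["m01"]])/M["m00"],M["m00"]
def model(c,x,y,yaw,sx,sy,z0,z1):
    C,S=np.cos(yaw),np.sin(yaw)
    P=[px([x+C*a-S*b,y+S*a+C*b,z],c) for a in(-sx/2,sx/2) for b in(-sy/2,sy/2) for z in(z0,z1)]
    M=cv2.moments(cv2.convexHull(np.array(P,np.float32))); return np.array([M["m10"],M["m01"]])/M["m00"],M["m00"]
def fit(obs,x0,yaw,dims):
    # obs: list of (camera,centroid)
    r=least_squares(lambda q:np.concatenate([model(c,*q,yaw,*dims)[0]-o for c,o in obs]),x0,diff_step=1e-3)
    return r.x.round(1),r.fun.round(2)
E
python3 - <<'E'
from m import *
t=camera("top"); s=camera("side")
cart=(12,46,30,90); yaw=np.radians(13.2)
for n,f,bt,bs,x0 in(("blue",blue,(325,210,352,228),(262,235,288,272),(504,-333)),("orange",orange,(320,182,345,200),(290,220,316,256),(610,-308))):
    o=[cen(t,f,bt),cen(s,f,bs)]
    print(n,[(a.round(1),A) for a,A in o],[model(c,*x0,yaw,*cart)[1] for c in(t,s)])
    for nm,ob in(("both",[(t,o[0][0]),(s,o[1][0])]),("top",[(t,o[0][0])]),("side",[(s,o[1][0])])): print(nm,*fit(ob,x0,yaw,cart))
for n,f,bt,bs,d in(("slot",blue,(205,205,235,225),(205,165,230,185),(30,60,100,100.1)),("ap",orange,(240,208,262,228),(215,183,240,200),(36,36,100,100.1))):
    o=[cen(t,f,bt),cen(s,f,bs)]
    print(n,[ray(*a,c,100)[:2].round(1) for (a,_),c in zip(o,(t,s))],[A for _,A in o])
o=cen(t,green,(140,200,170,220)); print("sty",o,*fit([(t,o[0])],(548,340),0,(14,14,86,136)))
# side-network spots repeated
E
```

```text
blue [(array([339.3, 218.8]), 48.5), (array([276.1, 252.2]), 219.5)] [65.28991159261204, 307.82309067528695]
both [ 507.5 -334.2] [-0.05 -0.59 -0.37  0.42]
top [ 505.4 -334.3] [ 0. -0.]
side [ 509.4 -333. ] [-0.  0.]
orange [(array([331.4, 189.9]), 60.0), (array([304.2, 237.1]), 214.5)] [75.50953099410981, 294.10981451394036]
both [ 614.8 -309.7] [ 0.08 -0.54 -0.39  0.3 ]
top [ 612.8 -309.4] [0. 0.]
side [ 616.6 -309. ] [-0. -0.]
slot [array([522. , 102.3]), array([nan, nan])] [146.5, 0.0]
ap [array([510. , -16.5]), array([511.7, -19.9])] [98.0, 39.5]
sty (array([151.07092199, 206.71631206]), 23.5) [551.4 342.3] [0. 0.]m.py:19: RuntimeWarning: invalid value encountered in divide
  return np.array([M["m10"],M["m01"]])/M["m00"],M["m00"]
```

Emit:
{"fn": "send_rows", "kwargs": {"series": [[[31,18,0],8.2,0.15],[[31,18,0],8.2,0.15],[[31,18,0],8.2,0.15],[[31,18,0],8.2,0.15],[[31,18,0],8.2,0.15],[[31,18,0],8.2,0.15],[[31,18,0],8.2,0.15],[[31,18,0],8.2,0.15],[[31,18,0],8.2,0.15],[[31,18,0],8.2,0.15],[[0,0,0],0,0.15],[[0,0,0],0,0.15]], "squeeze": 20}}

```text
clock: 2.65
eef_pos: [506.9, -333.3, 302.3]
eef_rot: [-3.141, -0.0, 1.797]
wrist_force: [-0.2, 0.5, -0.5]
finger_gap: 39.5
finger_force: 0.0
```

Emit:
{"fn": "send_rows", "kwargs": {"series": [[[0,-0.5,-40],0,0.15],[[0,0,-40],0,0.15],[[0,0,-30],0,0.15],[[0,0,-20],0,0.15],[[0,0,-13],0,0.15],[[0,0,-7],0,0.15],[[0,0,0],0,0.15],[[0,0,0],0,0.15]]}}

```text
clock: 3.45
eef_pos: [506.9, -334.5, 153.7]
eef_rot: [3.141, 0.001, 1.796]
wrist_force: [-0.2, -0.5, -0.0]
finger_gap: 40.3
finger_force: 0.0
```

```bash
python3 - <<'E'
from m import *
s=camera("side"); t=camera("top")
for n,c in(("t",t),("s",s)):
  for k in("slot_mouth","aperture","stylus_grip","holder"):
    for r in spot_point(k,c)[:2]:
        print(n,k,round(r["confidence"],2),w(r["point"],c).round(1))
b=blob(s,blue,(200,160,240,190),100); print("slot side",b)
print("sty side",blob(s,green,(150,110,230,200),136))
a=np.hstack([cv2.resize(s["color"][215:285,235:335],(400,280),interpolation=2),cv2.resize(t["color"][180:250,290:390],(400,280),interpolation=2)])
cv2.imwrite("pics/crop2.png",a)
E
```

```text
t slot_mouth 0.95 [520.4  99.  101.6]
t aperture 0.89 [507.4 -16.8  97.5]
t aperture 0.55 [527.3 102.   61.2]
t stylus_grip 0.59 [550.1 340.7 113.6]
t holder 0.74 [430.4 351.8  -1.7]
t holder 0.71 [551.  342.1  -1.4]
s slot_mouth 0.75 [ 558.5 -322.6   12.4]
s slot_mouth 0.69 [523.5 103.8 101.6]
s aperture 0.83 [512.8 -17.6  97.4]
s stylus_grip 0.4 [554.6 338.  115. ]
s holder 0.97 [429.6 352.9  -2.3]
s holder 0.44 [677.  381.6   1.9]
slot side None
sty side (24, array([527.5, 268.5]), (529.3, 274.0), array([85.9,  8.8, 71.6]), 'pca deg', np.float64(71.1))
```

View pics/crop2.png

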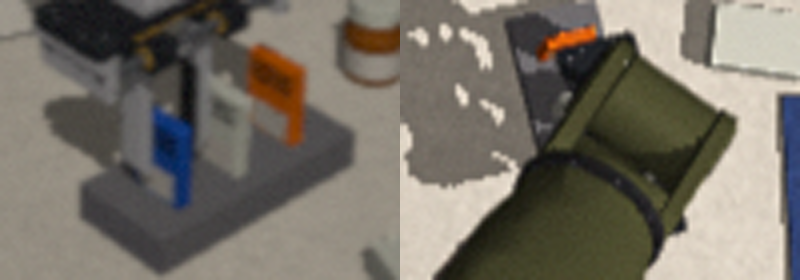

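The side crop shows the fingers straddling the blue cartridge at crop (172,155), with one finger between it and the white one at (230,130). I'll close the grip.

Emit:
{"fn": "send_rows", "kwargs": {"series": [[[0,0,-1],0,0.6],[[0,0,0],0,1],[[0,0,0],0,1],[[0,0,0],0,1],[[0,0,0],0,1],[[0,0,0],0,1]], "squeeze": 20}}

```text
clock: 4.55
eef_pos: [506.7, -334.1, 151.6]
eef_rot: [-3.142, -0.0, 1.797]
wrist_force: [0.3, -0.4, 1.2]
finger_gap: 11.9
finger_force: 20.0
```

Emit:
{"fn": "send_rows", "kwargs": {"series": [[[0,0,8],0,1],[[0,0,12],0,1],[[0,0,20],0,1],[[0,0,30],0,1],[[0,0,40],0,1],[[0,0,30],0,1],[[0,0,10],0,1],[[0,0,0],0,1]]}}

```text
clock: 5.35
eef_pos: [506.8, -334.2, 303.2]
eef_rot: [3.14, 0.002, 1.797]
wrist_force: [-0.2, -0.1, -0.8]
finger_gap: 11.9
finger_force: 20.0
```

Emit:
{"fn": "send_rows", "kwargs": {"series": [[[0,30,0],0,1],[[1,40,0],-2,1],[[1,40,0],-2,1],[[2,40,0],-2,1],[[2,40,0],-2,1],[[2,40,0],-2,1],[[2,40,0],-2,1],[[2,40,0],-2,1],[[2,40,0],-2,1],[[1,35,0],-2,1],[[0,30,0],0,1],[[0,20,0],0,1]]}}

```text
clock: 6.55
eef_pos: [521.1, 102.8, 299.8]
eef_rot: [-3.139, 0.0, 1.484]
wrist_force: [1.0, -0.8, -0.2]
finger_gap: 11.9
finger_force: 20.0
```

Emit:
{"fn": "send_rows", "kwargs": {"series": [[[0,0,-20],0,1],[[0,0,-20],0,1],[[0,0,-10],0,1],[[0,0,0],0,1],[[0,0,0],0,1]]}}

```text
clock: 7.05
eef_pos: [521.8, 100.8, 251.8]
eef_rot: [-3.141, 0.0, 1.483]
wrist_force: [-0.4, -0.4, -1.2]
finger_gap: 11.5
finger_force: 20.0
```

```bash
python3 - <<'E'
from m import *
st=read_state(); p=st["eef_pos"]; print(p.round(1),st["eef_rot"].round(3),st["finger_gap"],st["finger_force"])
s=camera("side"); t=camera("top")
print("expected px side of cart bottom",np.round(px([p[0],p[1],p[2]-141.6],s),1),px([521,101,100],s))
for n,c in(("t",t),("s",s)):
  for k in("slot_mouth","cart_blue","aperture"):
    for r in spot_point(k,c)[:2]: print(n,k,round(r["confidence"],2),w(r["point"],c).round(1))
a=cv2.resize(s["color"][140:220,180:280],(800,600)[:2],interpolation=2)[:600]
cv2.imwrite("pics/crop3.png",cv2.resize(s["color"][145:205,180:260],(800,600),interpolation=2))
E
```

```text
[521.8 100.8 251.8] [-3.141  0.     1.483] 11.54885821070727 19.999391734600067
expected px side of cart bottom [215.8 173.3] (np.float64(215.69375962192726), np.float64(175.96153320951066))
t slot_mouth 0.84 [518.7 104.1 100.9]
t cart_blue 0.47 [ 620.  -495.4   -4.6]
t aperture 0.7 [506.  -14.4 101.5]
t aperture 0.7 [ 557.1 -320.4    2.1]
s slot_mouth 0.95 [522.8 105.9  99.7]
s cart_blue 0.49 [518.9  98.1 111.8]
s aperture 0.64 [510.  -17.2  96.9]
```

View pics/crop3.png

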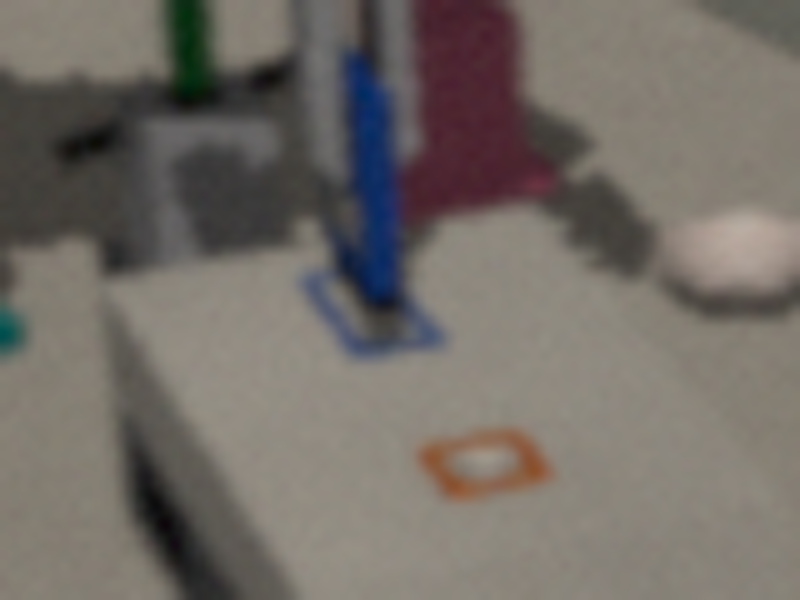

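```bash
python3 - <<'E'
from m import *
s=camera("side"); p=read_state()["eef_pos"]; yaw=np.radians(-5)
R=np.array([[np.cos(yaw),-np.sin(yaw)],[np.sin(yaw),np.cos(yaw)]])
cr=lambda q:((q[0]+.5-180)*10,(q[1]+.5-145)*10)
zb=p[2]-141.6; print(p,zb)
for z in(zb+6,zb+80):
  print(z,[np.round(cr(px([*(p[:2]+R@[a,b]),z],s))) for a,b in((-6,-23),(6,-23),(-6,23))])
for c in((305,275),(362,355),(445,338)): print(c,ray(180+c[0]/10-.5,145+c[1]/10-.5,s,100).round(1))
b=s["color"][145:205,180:260].astype(int)
m=((b[...,0]>b[...,2]+35)&(b[...,0]>b[...,1]+20))
for i in range(3,38): print(i,''.join('#' if x else '.' for x in m[i,26:50]))
E
```

```text
[521.75736365 100.88441776 251.85606246] 110.25606245558467
116.25606245558467 [array([366., 303.]), array([400., 296.]), array([324., 248.])]
190.25606245558467 [array([355., 102.]), array([389.,  96.]), array([312.,  51.])]
(305, 275) [515.9 139.1 100. ]
(362, 355) [508.8  73.  100. ]
(445, 338) [538.7  70.9 100. ]
3 ........................
4 ........................
5 ........................
6 .........##.............
7 .........##.............
8 .........###............
9 .........####...........
10 .........####...........
11 .........####...........
12 .........####...........
13 .........####...........
14 .........####...........
15 .........####...........
16 .........####...........
17 .........####...........
18 .........#####..........
19 ..........####..........
20 ..........####..........
21 ..........####..........
22 ..........####..........
23 ..........####..........
24 ..........####..........
25 ........######..........
26 .........#####..........
27 ..........####..........
28 ..........####..........
29 ...........##...........
30 ........................
31 ........................
32 ........................
33 ................#.......
34 .........#..............
35 ........................
36 ........................
37 ........................
```

Emit:
{"fn": "send_rows", "kwargs": {"series": [[[1.5,2,0],0,1],[[0,0,-3],0,1],[[0,0,-3],0,1],[[0,0,-2],0,1],[[0,0,-2],0,1],[[0,0,-2],0,1],[[0,0,-1],0,1],[[0,0,-1],0,1],[[0,0,0],0,1]]}}

```text
clock: 8.4
eef_pos: [523.2, 102.9, 237.6]
eef_rot: [-3.142, 0.0, 1.483]
wrist_force: [-0.8, -0.6, -1.1]
finger_gap: 12.0
finger_force: 20.0
```

Emit:
{"fn": "send_rows", "kwargs": {"series": [[[0,0,-2],0,1],[[0,0,-2],0,1],[[0,0,-2],0,1],[[0,0,-2],0,1],[[0,0,0],0,1]]}}

```text
clock: 8.9
eef_pos: [523.3, 102.5, 229.4]
eef_rot: [-3.142, 0.001, 1.483]
wrist_force: [1.2, -5.4, -1.1]
finger_gap: 12.1
finger_force: 20.0
```

Emit:
{"fn": "send_rows", "kwargs": {"series": [[[0,-1,0],0,1],[[0,0,-3],0,1],[[0,0,-3],0,1],[[0,0,-3],0,1],[[0,0,0],0,1]]}}

```text
clock: 9.4
eef_pos: [523.1, 102.0, 220.0]
eef_rot: [-3.141, 0.0, 1.483]
wrist_force: [0.5, 0.4, -1.7]
finger_gap: 12.0
finger_force: 20.0
```

Emit:
{"fn": "send_rows", "kwargs": {"series": [[[0,0,-5],0,1],[[0,0,-5],0,1],[[0,0,-4],0,1],[[0,0,-2],0,1],[[0,0,-1],0,1],[[0,0,0],0,1],[[0,0,0],0,1]]}}

```text
clock: 10.1
eef_pos: [523.3, 101.9, 203.8]
eef_rot: [3.141, -0.0, 1.483]
wrist_force: [0.2, -1.1, -1.1]
finger_gap: 12.1
finger_force: 20.0
```

Emit:
{"fn": "send_rows", "kwargs": {"series": [[[0,0,-1],0,1],[[0,0,-1],0,1],[[0,0,-0.5],0,1],[[0,0,-0.5],0,1],[[0,0,0],0,1]]}}

```text
clock: 10.6
eef_pos: [523.3, 102.0, 201.5]
eef_rot: [3.141, -0.0, 1.483]
wrist_force: [-4.9, -0.2, 9.8]
finger_gap: 11.8
finger_force: 20.0
```

Emit:
{"fn": "send_rows", "kwargs": {"series": [[[0,0,0],0,0.6],[[0,0,0],0,0.4],[[0,0,0],0,0.3],[[0,0,0],0,0.3],[[0,0,0],0,0.3],[[0,0,10],0,0.3],[[0,0,20],0,0.3],[[0,0,30],0,0.3],[[0,0,40],0,0.3],[[0,0,40],0,0.3],[[0,0,0],0,0.3]]}}

```text
clock: 11.7
eef_pos: [523.9, 102.0, 346.8]
eef_rot: [3.133, -0.002, 1.483]
wrist_force: [-0.3, 1.1, -0.4]
finger_gap: 32.7
finger_force: 0.0
```

Emit:
{"fn": "send_rows", "kwargs": {"series": [[[0,-30,0],0,0.3],[[-10,-40,0],0,0.3],[[-20,-40,0],0,0.3],[[-20,-40,0],0,0.3],[[-20,-40,0],0,0.3],[[-20,-40,0],0,0.3],[[0,0,0],0,0.3]]}}

```text
clock: 12.4
eef_pos: [431.4, -131.3, 341.0]
eef_rot: [3.141, 0.001, 1.478]
wrist_force: [0.7, 0.3, -0.2]
finger_gap: 32.8
finger_force: 0.0
```

```bash
python3 - <<'E'
from m import *
s=camera("side"); t=camera("top")
for n,c in(("t",t),("s",s)):
  for k in("cart_blue","aperture","slot_mouth","stylus_grip","holder","stylus","reset_top"):
    for r in spot_point(k,c)[:2]: print(n,k,round(r["confidence"],2),w(r["point"],c).round(1))
o=[]
for c,b in((t,(140,200,170,220)),(s,(185,120,215,170))):
    try: o.append((c,cen(c,green,b)[0])); print(cen(c,green,b))
    except Exception as e: print(e)
for q in(o,o[:1],o[1:]): print(fit(q,(551,341),0.0,(14,14,86,136)))
for q in(blob(t,orange,(240,208,262,228),100),blob(s,orange,(215,183,245,205),100)): print(q)
cv2.imwrite("pics/crop4.png",np.hstack([cv2.resize(t["color"][185:245,135:195],(400,400),interpolation=2),cv2.resize(s["color"][135:215,180:260],(400,400),interpolation=2)]))
E
```

```text
t cart_blue 0.46 [523.4 104.   60.3]
t aperture 0.66 [509.5 -12.8  99. ]
t aperture 0.55 [ 749.7 -251.     2.2]
t slot_mouth 0.85 [518.8 102.  103.6]
t stylus_grip 0.52 [553.2 342.4 113.3]
t stylus_grip 0.46 [ 620.  -495.    -1.8]
t holder 0.87 [673.6 382.2   1.6]
t holder 0.66 [429.9 353.5   1.6]
t stylus 0.47 [552.3 340.4  24.6]
t reset_top 0.68 [ 557.4 -315.9   10.5]
s cart_blue 0.6 [524.7 100.5  60.7]
s aperture 0.68 [511.5 -19.6  96.2]
s slot_mouth 0.72 [523.7 104.4 100.4]
s slot_mouth 0.27 [511.9 -20.7 101. ]
s stylus_grip 0.54 [554.9 337.6 112.8]
s holder 0.86 [432.  354.1   3.1]
s holder 0.61 [558.4 339.3   3.1]
(array([151.07092199, 206.71631206]), 23.5)
(array([198.41954023, 147.09195402]), 29.0)
(array([552.5, 342. ]), array([ 0.11, -0.29, -0.34,  0.  ]))
(array([551.4, 342.3]), array([0., 0.]))
(array([553.6, 341.4]), array([0., 0.]))
(62, array([508.9, -17.2]), (508.0, -16.5), array([35.8, 35.9, 89.3]), 'pca deg', np.float64(127.4))
(11, array([505.3, -23.7]), (506.6, -24.7), array([24.5, 35.4, 49.3]), 'pca deg', np.float64(154.3))
```

View pics/crop4.png

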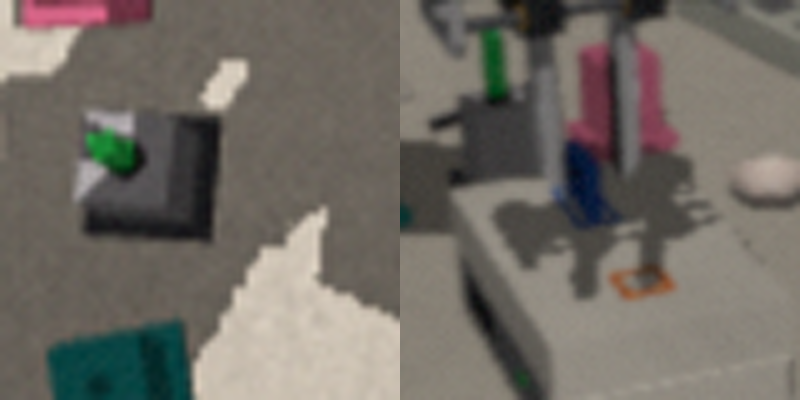

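The side half of the crop shows the blue cartridge seated low in the blue frame at about (580,185). The top half shows the green grip at (115,150) on the aluminium block, whose yaw is about -4°. Next is the stylus.

Emit:
{"fn": "send_rows", "kwargs": {"series": [[[10,40,0],0,0.2],[[10,40,0],0,0.2],[[10,40,0],0,0.2],[[10,40,0],0,0.2],[[10,40,0],0,0.2],[[10,40,0],0,0.2],[[10,40,0],0,0.2],[[10,40,0],0,0.2],[[10,40,0],0,0.2],[[10,40,0],0,0.2],[[10,40,0],0,0.2],[[11,33,0],0,0.2]]}}

```text
clock: 14.4
eef_pos: [554.2, 347.1, 340.4]
eef_rot: [-3.141, 0.0, 1.484]
wrist_force: [0.7, -0.9, -0.1]
finger_gap: 37.3
finger_force: 0.0
```

Emit:
{"fn": "send_rows", "kwargs": {"series": [[[0,0,0],0,0.2],[[0,0,-30],0,0.2],[[0,0,-30],0,0.2],[[0,0,-20],0,0.2],[[0,0,0],0,0.2],[[0,0,0],0,0.2]]}}

```text
clock: 15.0
eef_pos: [554.4, 344.6, 261.5]
eef_rot: [3.141, -0.0, 1.482]
wrist_force: [-0.1, -0.2, 0.4]
finger_gap: 37.7
finger_force: 0.0
```

Emit:
{"fn": "send_rows", "kwargs": {"series": [[[-2,-2.5,0],0,0.2],[[0,0,-20],0,0.2],[[0,0,-20],0,0.2],[[0,0,-15],0,0.2],[[0,0,-8],0,0.2],[[0,0,-5],0,0.2],[[0,0,0],0,0.2],[[0,0,0],0,0.2]]}}

```text
clock: 15.8
eef_pos: [552.4, 342.5, 193.5]
eef_rot: [3.141, -0.001, 1.483]
wrist_force: [-0.2, 0.2, 0.6]
finger_gap: 37.6
finger_force: 0.0
```

```bash
python3 - <<'E'
from m import *
s=camera("side"); p=read_state()["eef_pos"]
print(p.round(1),px([*p[:2],115],s))
cv2.imwrite("pics/crop5.png",cv2.resize(s["color"][110:190,165:245],(600,600),interpolation=2))
E
```

```text
[552.4 342.5 193.5] (np.float64(197.94712938543458), np.float64(146.13283937119385))
```

View pics/crop5.png

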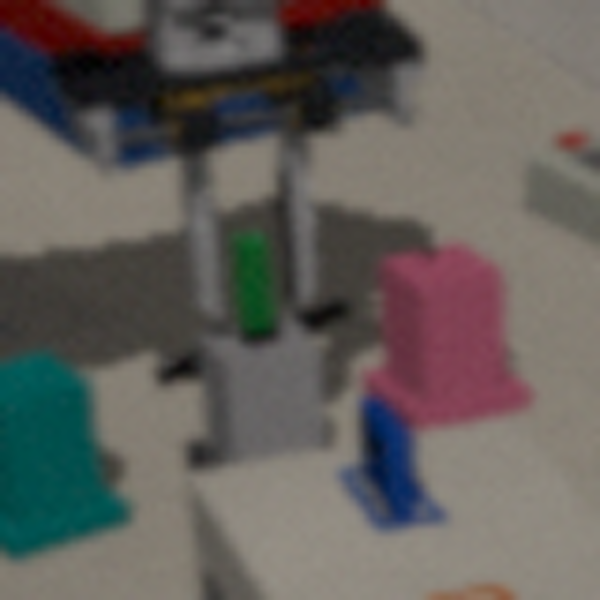

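The green grip at crop (252,285) is centred between the fingers at (210,250) and (300,250). The blue cartridge at (390,455) stands upright in the slot. I'll grip the stylus.

Emit:
{"fn": "send_rows", "kwargs": {"series": [[[0,0,0],0,0.6],[[0,0,0],0,0.8],[[0,0,0],0,1],[[0,0,0],0,1],[[0,0,0],0,1],[[0,0,0],0,1]], "squeeze": 40}}

```text
clock: 16.45
eef_pos: [552.3, 342.4, 192.8]
eef_rot: [3.141, -0.0, 1.483]
wrist_force: [-1.0, -0.2, 2.4]
finger_gap: 15.9
finger_force: 40.0
```

Emit:
{"fn": "send_rows", "kwargs": {"series": [[[0,0,5],0,1],[[0,0,10],0,1],[[0,0,15],0,1],[[0,0,20],0,1],[[0,0,30],0,1],[[0,0,30],0,1],[[0,0,30],0,1],[[0,0,10],0,1],[[0,0,0],0,1]]}}

```text
clock: 17.35
eef_pos: [552.3, 342.4, 344.4]
eef_rot: [3.139, -0.002, 1.483]
wrist_force: [-0.2, -0.6, -0.4]
finger_gap: 15.9
finger_force: 40.0
```

Emit:
{"fn": "send_rows", "kwargs": {"series": [[[-2,-20,0],0,1],[[-4,-36,0],0,1],[[-4,-36,0],0,1],[[-4,-36,0],0,1],[[-4,-36,0],0,1],[[-4,-36,0],0,1],[[-4,-36,0],0,1],[[-4,-36,0],0,1],[[-4,-36,0],0,1],[[-4,-32,0],0,1],[[-1.5,-20,0],0,1],[[0,0,0],0,1]]}}

```text
clock: 18.55
eef_pos: [512.3, -19.5, 341.2]
eef_rot: [-3.139, 0.0, 1.48]
wrist_force: [0.3, 0.9, -1.0]
finger_gap: 16.0
finger_force: 40.0
```

Emit:
{"fn": "send_rows", "kwargs": {"series": [[[0,0,-30],0,1],[[0,0,-20],0,1],[[0,0,-10],0,1],[[0,0,-5],0,1],[[0,0,0],0,1],[[0,0,0],0,1]]}}

```text
clock: 19.15
eef_pos: [513.0, -17.4, 278.3]
eef_rot: [3.141, -0.0, 1.483]
wrist_force: [0.4, -0.5, -0.0]
finger_gap: 16.1
finger_force: 40.0
```

```bash
python3 - <<'E'
from m import *
s=camera("side"); p=read_state()["eef_pos"]; t=camera("top")
T=[*p[:2],p[2]-168.4]; cr=lambda q:np.round(((q[0]+.5-195)*11,(q[1]+.5-150)*11))
print(p.round(1),"tip px",cr(px(T,s)),"grip px",cr(px([T[0],T[1],T[2]+90],s)),"collar",cr(px([T[0],T[1],T[2]+58],s)),"ap",cr(px([512.8,-17.5,100],s)))
for n,c in(("s",s),("t",t)):
  for k in("stylus_tip","aperture","stylus_grip","cart_blue"):
    for r in spot_point(k,c)[:2]: print(n,k,round(r["confidence"],2),w(r["point"],c).round(1))
cv2.imwrite("pics/crop6.png",cv2.resize(s["color"][150:204,195:265],(770,594),interpolation=2))
E
```

```text
[513.  -17.5 278.4] tip px [368. 425.] grip px [355. 147.] collar [360. 248.] ap [369. 456.]
s stylus_tip 0.54 [510.2 -19.4 114.2]
s aperture 0.69 [509.4 -17.   96.9]
s stylus_grip 0.66 [607.9 493.9   1.9]
s stylus_grip 0.61 [515.9 -21.3 201.1]
s cart_blue 0.44 [523.9 102.9  62.2]
t aperture 0.95 [508.2 -16.  101.9]
t aperture 0.71 [ 612.5 -309.2    9.6]
t cart_blue 0.55 [523.1 101.2  61.8]
t cart_blue 0.53 [547.2 338.1  -2.1]
```

View pics/crop6.png

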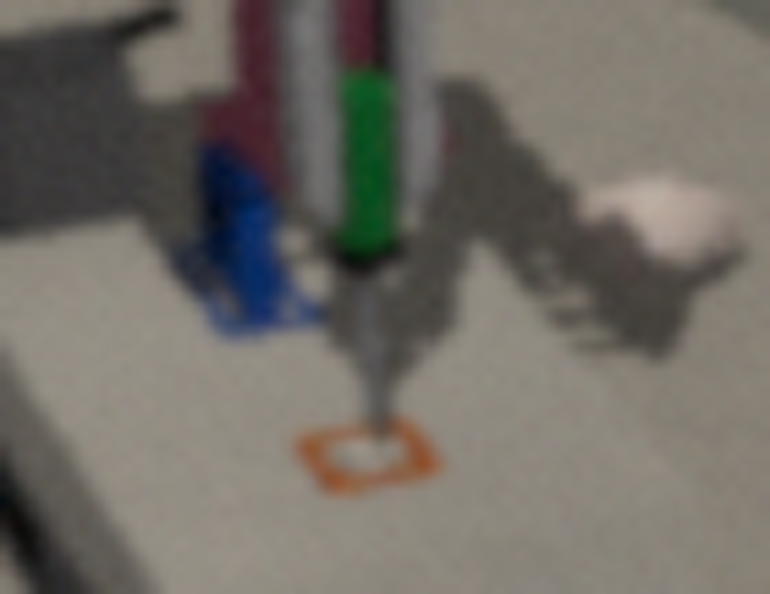

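Crop: the probe tip is at (379,437), the predicted tip is (368,425), and the hole centre is at (368,455). The tip appears to sit a few mm towards -y, so I'll correct and descend carefully.

Emit:
{"fn": "send_rows", "kwargs": {"series": [[[-1,3,0],0,1],[[0,0,-4],0,1],[[0,0,-2],0,1],[[0,0,0],0,1],[[0,0,0],0,1]]}}

```text
clock: 20.15
eef_pos: [511.7, -14.6, 271.6]
eef_rot: [-3.141, -0.0, 1.483]
wrist_force: [-0.5, -1.0, -0.3]
finger_gap: 15.9
finger_force: 40.0
```

```bash
python3 - <<'E'
from m import *
s=camera("side"); st=read_state(); p=st["eef_pos"]; print(p.round(1),st["wrist_force"].round(1))
T=[*p[:2],p[2]-168]; cr=lambda q:np.round(((q[0]+.5-212)*20,(q[1]+.5-170)*20))
print("tip px",cr(px(T,s)),"collar",cr(px([T[0],T[1],T[2]+55],s)),"ap",cr(px([512.8,-17.5,100],s)), "dx,dy 5mm",cr(px([517.8,-17.5,100],s)),cr(px([512.8,-12.5,100],s)))
cv2.imwrite("pics/crop7.png",cv2.resize(s["color"][170:200,212:250],(760,600),interpolation=2))
E
```

```text
[511.8 -14.6 271.7] [-0.7  0.3 -0.3]
tip px [316. 403.] collar [302.  98.] ap [331. 428.] dx,dy 5mm [359. 421.] [318. 416.]
```

View pics/crop7.png

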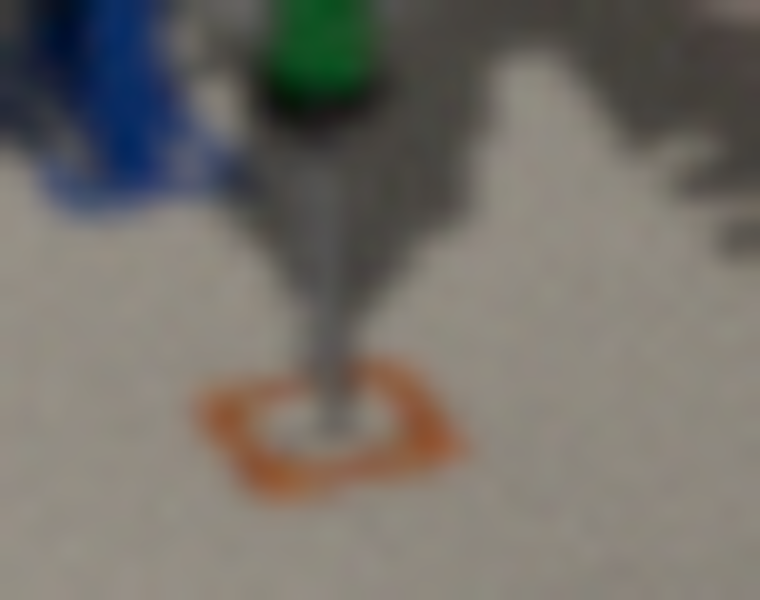

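Crop: the tip is at (335,430), and the hole centre from the frame corners is (326,429). The tip is over the hole, so I'll nudge +1 mm in y and feel the way down.

Emit:
{"fn": "send_rows", "kwargs": {"series": [[[0,1,0],0,1],[[0,0,-2],0,1],[[0,0,-2],0,1],[[0,0,-1],0,1],[[0,0,-1],0,1],[[0,0,-1],0,1],[[0,0,0],0,1]]}}

```text
clock: 20.9
eef_pos: [511.7, -13.6, 264.5]
eef_rot: [-3.141, -0.0, 1.483]
wrist_force: [1.5, 0.2, -0.7]
finger_gap: 15.8
finger_force: 40.0
```

Emit:
{"fn": "send_rows", "kwargs": {"series": [[[0,0,-3],0,1],[[0,0,-3],0,1],[[0,0,-3],0,1],[[0,0,-3],0,1],[[0,0,-2],0,1],[[0,0,-2],0,1],[[0,0,0],0,1]]}}

```text
clock: 21.6
eef_pos: [511.7, -13.6, 248.4]
eef_rot: [-3.141, 0.0, 1.483]
wrist_force: [0.0, 1.0, 0.2]
finger_gap: 15.9
finger_force: 40.0
```

Emit:
{"fn": "send_rows", "kwargs": {"series": [[[0,0,-2],0,1],[[0,0,-2],0,1],[[0,0,-2],0,1],[[0,0,-2],0,1],[[0,0,0],0,1],[[0,0,0],0,1]]}}

```text
clock: 22.2
eef_pos: [511.8, -13.6, 240.8]
eef_rot: [3.141, -0.0, 1.483]
wrist_force: [0.0, -0.0, 2.1]
finger_gap: 16.1
finger_force: 40.0
```

Emit:
{"fn": "send_rows", "kwargs": {"series": [[[0,0,-1],0,1],[[0,0,-1],0,1],[[0,0,-1],0,1],[[0,0,-1],0,1],[[0,0,0],0,1],[[0,0,0],0,1]]}}

```text
clock: 22.8
eef_pos: [511.8, -13.6, 236.7]
eef_rot: [3.141, 0.0, 1.483]
wrist_force: [-0.1, 1.3, 3.9]
finger_gap: 15.8
finger_force: 40.0
```

Emit:
{"fn": "send_rows", "kwargs": {"series": [[[0,0,-1],0,1],[[0,0,-1],0,1],[[0,0,0],0,1],[[0,0,0],0,1]]}}

```text
clock: 23.2
eef_pos: [511.8, -13.6, 234.7]
eef_rot: [3.141, 0.0, 1.483]
wrist_force: [-0.3, 0.6, 4.8]
finger_gap: 16.1
finger_force: 40.0
```

Emit:
{"fn": "send_rows", "kwargs": {"series": [[[0,0,-1],0,1],[[0,0,0],0,1],[[0,0,0],0,1]]}}

```text
clock: 23.5
eef_pos: [512.0, -13.6, 234.4]
eef_rot: [3.14, -0.0, 1.483]
wrist_force: [-2.1, 0.5, 11.7]
finger_gap: 16.0
finger_force: 40.0
```

Emit:
{"fn": "send_rows", "kwargs": {"series": [[[0,0,0],0,1],[[0,0,0],0,1],[[0,0,0],0,1],[[0,0,0],0,1],[[0,0,0],0,1],[[0,0,0],0,1]]}}

```text
clock: 24.1
eef_pos: [511.9, -13.6, 234.4]
eef_rot: [3.14, -0.0, 1.483]
wrist_force: [-1.6, -0.2, 12.2]
finger_gap: 15.7
finger_force: 40.0
```

```bash
python3 - <<'E'
from m import *
st=read_state(); print(st["wrist_force"].round(1),st["eef_pos"].round(1),st["finger_force"])
print([(w(r["point"],c).round(1),round(r["confidence"],2)) for c in[camera("side")] for r in spot_point("cart_blue",c)[:2]])
f=read_state()["wrist_force"][2]
if f>8: print(sign_off())
E
```

```text
[-1.6 -0.2 12.2] [511.9 -13.6 234.4] 40.016165636479855
[(array([523.8, 100.9,  62.1]), 0.57)]
the job is handed in; nothing more can be done
None
```

I handed the job in at about 24 s: the blue cartridge is home in the slot and released, and the gripped stylus is holding the reset button at its stop with about 12 N; the verdict was not reported back.

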